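# Set the bar stop back one hole and load the long bar

### The job

The sprung button stop on the bar fixture is set for the short bar: press its button, slide the tube back away from the nest until the button pops up in the next hole, without forcing it. Then lay the longer of the two bored bars flat in the nest, butt it lightly up against the stop pad and let go. Leave everything else on the bench where it is.

Things in the scene. Friction and masses are not known exactly. Their poses are not given: they have to be found in the camera images.
- rail: Bar fixture, fixed to the bench: dark base plate 70 x 320 x 12 mm with the nest for a bar on its -y half and an aluminium housing for the stop tube on its +y half. Origin at the centre of the plate's underside, x across, y along the fixture (the tube slides back towards +y), z up.
- nest_floor (a point): Point on the nest's flat floor, on its centre line, 12 mm above the bench and 80 mm from the rail's origin towards its -y. The nest lies between two low lips (37 mm apart inside, 6 mm high, 4 mm thick) and ends, 70 mm from this point towards -y, at a wall 18 mm high.
- first_hole (a point): Centre of the hole the button starts in, on the housing's top, 53 mm above the bench; housing 50 mm wide. The next hole is in a steel catch plate (58 mm wide, 56 mm long, top 55 mm above the bench) clamped on by hand: it is 28 to 42 mm farther towards +y and must be seen or felt for. A narrow slot joins the holes.
- tube (a joint): Travel of the stop tube along the fixture's +y, m: 0 in the first hole (where it starts, with 1.5 mm of play), 0.028 to 0.042 in the second (play 1.5 mm either way), 0.055 at its end. It drags with 2 to 5 N. The tube carries the stop pad, the button and the lug.
- button (a joint): How far the sprung button is pressed in, m: 0 up in a hole (tube locked), 0.010 at its hard stop. It pushes back with 4 N when up, 9 N fully down. From 0.006 the tube can slide; once slid 5 mm the plate keeps the button down (0.005 to 0.006) without pressing, until it meets a hole and pops up. Held down, it passes the next hole by.
- button_top (a point): Centre of the top of the button's black cap, 18 mm across, 5 mm thick; 19 mm above the housing when up (z = 72 mm in the fixture's frame), 9 mm when fully pressed. It moves with the button and the tube.
- lug_face (a point): Centre of the face, looking towards the button (the fixture's -y), of the tube's upright push lug: a steel plate 30 mm wide across, 6 mm thick, 32 mm high, from z = 60 to 92 mm in the fixture's frame. The face lies 14 mm towards +y from the button's axis. Pushing the face towards +y slides the tube back. Its axes are the fixture's.
- stop_pad: Steel stop pad on the nest end of the tube, 34 mm wide, 32 mm high, 8 mm thick. Origin at the centre of its face that looks into the nest (-y), 32 mm above the bench; its axes are the fixture's. It moves with the tube: at the start its face is 100 mm from the nest's end wall.
- bar_long_center (a point): Centre of the longer loose steel bar, 30 (x) x 115 (y, its length) x 40 (z) mm, with a dark bore in its top; lying on the bench at the start; about 0.34 kg.
- bar_short_center (a point): Centre of the shorter bar, 30 x 80 x 40 mm, else the same; to be left alone. The two bars may have changed places.
- flange_a: Round aluminium flange between the two bars, 60 mm across, 30 mm high, origin at the centre of its underside; to be left alone.
- flange_b: The same kind of flange, beyond the fixture; to be left alone.
- caliper: Caliper lying on the bench, about 200 mm long along its y; to be left alone.
- jar: Glass jar with a white lid, 60 mm across, 75 mm high, origin at its underside; to be left alone.
- driver: Screwdriver lying on the bench, 200 mm along its x; to be left alone.
- marker_cup: Grey cup, 68 mm across, 85 mm high, origin at its underside; to be left alone.
- bar_long: The longer bar again; this origin is at the centre of its underside.
There are look-alikes about, which are no part of the job. What is shaped like the bar_long but pink or red is not meant.

How it is judged:
On the way:
1. the tube has been slid back and the button has popped up in the second hole (value of joint tube above 0.024 m and value of joint button below 0.0025 m), for 0.2 s.
At the end, for the whole second after the job is handed in: The tube stands in the second hole (slid 24 mm or more) with the button popped up (within 2.5 mm); the longer bar lies flat in the nest (centred across within 6 mm, height within 3 mm, in line within 0.1 rad), its end within 4.5 mm of the stop pad, released and at rest (all of step 1 and y of bar_long_center in the frame of stop_pad between -0.062 and -0.055 m and x of bar_long_center in the frame of rail between -0.006 and 0.006 m and z of bar_long_center in the frame of rail between 0.029 and 0.035 m and angle between the y axis of bar_long_center and the y axis of rail, either way round below 0.1 rad and angle between bar_long_center's own z axis and vertical below 0.06 rad and linear speed of bar_long below 0.02 m/s); the robot touches nothing.
It fails at once if the fixture, its button or its tube is pushed by the robot with more than 40 N (contact force between any of the fingers, the arm and rail above 40 N).
It fails at once if the bar is pressed on the stop pad with more than 40 N (contact force between bar_long and stop_pad above 40 N).
It fails at once if the bar is dropped or rammed on the fixture with more than 150 N (contact force between bar_long and rail above 150 N).
It fails at once if another thing on the bench is moved more than 30 mm (distance of any of bar_short_center, flange_a, flange_b, caliper, jar, driver, marker_cup from where it was at the start of the episode above 0.03 m).
It also fails if it takes over 58 s, if anything falls off the work surface, if the arm or the gripper's body presses on something with over 40 N, if the wrist force passes 120 N, or if a joint passes its speed limit or range.

### The arm

A 6-joint arm with a two-finger parallel gripper is mounted at the origin on the work surface. World frame = base frame: x ahead of the robot, y to its left, z up, the work surface at z = 0. Lengths are in m, angles in rad, forces in N, time in s.
With the tool pointing down it reaches from about 0.275 to 0.85 m from the base axis. Payload 5.2 kg.
Tool frame: the origin (TCP) lies at the very end of the fingers, on their centre line; the grasp point (between the pads) lies ctrl.pinch_z behind it (ctrl.pinch_z is the distance from the TCP to the grasp point, in m); z points along the fingers, x is the direction in which the jaws open and shut, and the axes are right-handed (so a half turn about z gives the same grasp; the last joint's range is limited). The gripper opens to 85 mm and grips with 20 to 120 N. Pads are 22 mm wide; open, the fingers measure 114 mm over their backs; the gripper's body (76 mm by 85 mm) begins 54 mm behind the grasp point. The pads swing forward as they close: fully open they stand 13 mm farther back than shut.
Start: joints at [0.959, 0.259, 1.535, -0, 1.348, -0.203], TCP at [0.219, 0.505, 0.231] pointing down, gripper open.
Joint ranges: [-3.14, 3.14], [-0.91, 2.08], [0.19, 2.58], [-1.22, 4.36], [0.22, 2.71], [-3.12, 3.12]. Speed limits (rad/s): [2.57, 2.57, 3.14, 3.14, 3.14, 3.14].

### API

Orientations are given as a 3x3 rotation matrix whose columns are the frame's x, y, z axes.
In Python, from bench import ctrl gives the robot as it stands. The module is installed in compiled form; this text tells all that it offers.
- The arm moves only by the shell command python3 -m jog 'ROWS' [FORCE]. ROWS is JSON, a list of rows, each a list of 7 numbers: the turn, a rotation vector about the world's x, y, z in rad, then the shift along the world's x, y, z in m, then the finger opening in m, from 0 to 0.0854. In form: [[rx, ry, rz, dx, dy, dz, fingers], ...]. A call has 1 to 10 rows; each row shifts and turns the pose as measured when the row begins; what a row does not reach is not made up. A row lasts 1/8 s, in which the tool goes at most 62.5 mm and 10.7 degrees, less where a joint would pass 70% of its speed; a pose out of reach is approached as far as the arm can. A call with a gripper value outside its range is refused whole. The fingers move at their own pace and stop on an object; FORCE is the grip in N (left out, the last holds). Time passes only in rows, so rows that do not move let the fingers close. It gives the time, the measured TCP pose, the force and the opening at its end, in the units of the state.
- ctrl.get_obs(): the state, without advancing time (a new reading comes with each control period).
- ctrl.get_image(name): name is "scene" or "top" or "wrist"; returns (picture, depth): 384x512x3 uint8, blue, green, red; 384x512 float32, m along the optical axis (not along the pixel's ray), 0 where there is no reading.
- ctrl.camera_params(name): a dict with "mtx" (3x3 intrinsics, pixels), "pose" (4x4, takes a point from camera to world coordinates). Camera axes: x right, y down, z forward; pixel columns grow to the right and rows downward; lengths in m; the calibration is good to about 2 mm. The wrist camera is an equidistant fisheye: a pixel r from the principal point sees the ray r / f radians off the axis. A picture is of the moment at which its call begins: read the wrist's pose just before it. camera_params takes no time and is no camera call; for the wrist camera it gives the pose at the moment of the call.
- ctrl.close_job(): hands the job in, once; it reports no verdict.
The state is a dict: "t": time; "qpos": joint angles; "qvel": joint speeds; "joint_torque": joint torques, N m; "position": TCP position; "tcp_rot": TCP orientation; "force": force on the tool from outside, world axes, zero at the start; "moment": the same for the moment, N m; "opening": opening from 0.0 (shut) to 1.0 (fully open).
Only numpy, scipy, OpenCV 4.12 (cv2) and the standard library are available. Lean on these libraries where they do the work, as an engineer would, in place of code of your own. Each camera call takes 0.05 s, during which the arm holds its last target.

## Working session

There is one attempt and no reset: what is moved stays moved. The work goes in short steps, Python scripts to look and compute and a shell command to move; the robot and the scene stay as the last step left them, time stands still between calls to the robot, and variables do not carry over. Pictures are saved under pics/ and viewed, and the job is handed in when it is done.

```bash
mkdir -p pics; ls
cat > h.py <<'E'
from bench import ctrl
import numpy as np, cv2
def snap(n,fn):
    P=ctrl.camera_params(n); im,d=ctrl.get_image(n)
    cv2.imwrite('pics/'+fn+'.png',im); np.savez('pics/'+fn+'.npz',im=im,d=d,K=P['mtx'],T=P['pose'])
def cloud(fn):
    z=np.load('pics/'+fn+'.npz'); d=z['d'];K=z['K'];v,u=np.mgrid[:d.shape[0],:d.shape[1]]
    X=np.stack([(u-K[0,2])/K[0,0]*d,(v-K[1,2])/K[1,1]*d,d],-1)
    return X@z['T'][:3,:3].T+z['T'][:3,3], z['im'], d
E
python3 - <<'E'
from h import *
o=ctrl.get_obs(); print({k:np.round(v,3) for k,v in o.items()},ctrl.pinch_z)
snap('top','top0'); snap('scene','sc0')
for n in('top','scene'): print(ctrl.camera_params(n)['mtx'],ctrl.camera_params(n)['pose'])
E
```

```text
pics
{'t': np.float64(0.0), 'qpos': array([ 0.959,  0.259,  1.536,  0.   ,  1.348, -0.203]), 'qvel': array([-0.001, -0.001, -0.001,  0.   , -0.   ,  0.002]), 'joint_torque': array([ 1.0000e-03, -4.4603e+01, -2.9058e+01, -0.0000e+00,  1.2000e-02,
       -0.0000e+00]), 'position': array([0.218, 0.504, 0.23 ]), 'tcp_rot': array([[ 0.397,  0.918, -0.001],
       [ 0.918, -0.397, -0.002],
       [-0.002, -0.   , -1.   ]]), 'force': array([-0.61 , -0.297,  0.215]), 'moment': array([-0.007, -0.002, -0.011]), 'opening': np.float64(1.002)} 0.0187
[[458.8942845    0.         261.25713366]
 [  0.         458.8942845  206.84395328]
 [  0.           0.           1.        ]] [[ 8.55283643e-02 -9.70089221e-01  2.27182312e-01  2.79678880e-01]
 [-9.96331862e-01 -8.39107983e-02  1.67868420e-02  1.43421018e-04]
 [ 2.77831473e-03 -2.27784728e-01 -9.73707553e-01  1.29464351e+00]
 [ 0.00000000e+00  0.00000000e+00  0.00000000e+00  1.00000000e+00]]
[[370.6479892    0.         255.14127057]
 [  0.         370.6479892  187.83095984]
 [  0.           0.           1.        ]] [[-0.81493683  0.32774634 -0.47797521  1.03671488]
 [ 0.5795452   0.45757285 -0.67435484  0.7224842 ]
 [-0.00230885 -0.82656484 -0.56283678  0.65249632]
 [ 0.          0.          0.          1.        ]]
```

View pics/top0.png

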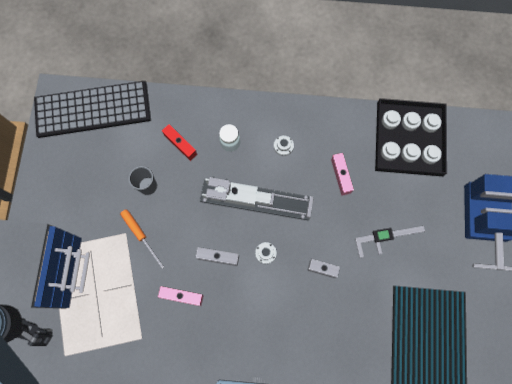

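View pics/sc0.png

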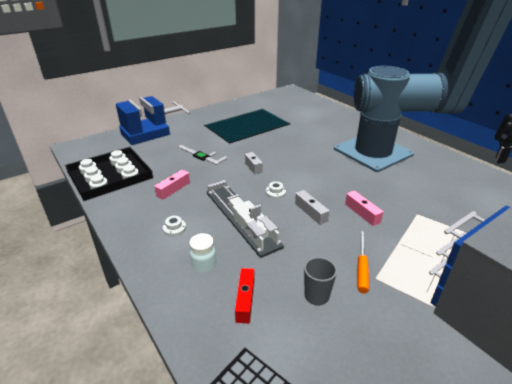

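The top view shows the fixture at about (205–312, 180–218), with its housing on the left (+y). The long grey bar is at (217,256), the short one at (324,268), flange_a at (266,253), flange_b at (284,145) and the jar at (229,135). The red and pink bars are decoys. Next I'll measure the fixture and the long bar from depth.

Run:
```python
from h import *
X,im,d=cloud('top0')
z=X[...,2]
print('table z',np.median(z[300:320,240:300]))
def rect(name,u0,u1,v0,v1,zl,zh):
    m=np.zeros(z.shape,bool); m[v0:v1,u0:u1]=1; m&=(z>zl)&(z<zh)&(d>0)
    p=X[m]; r=cv2.minAreaRect((p[:,:2]*1000).astype(np.float32))
    print(name,len(p),'rect',np.round(cv2.boxPoints(r)).tolist(),'c',np.round(r[0],1),np.round(r[1],1),round(r[2],2),'z',np.round(np.percentile(p[:,2],[5,50,95]),4))
rect('long',190,245,240,272,.03,.05)
rect('short',300,345,255,282,.03,.05)
rect('railall',190,325,170,225,.006,.12)
rect('rail base',190,325,170,225,.006,.022)
rect('rail>45',190,325,170,225,.045,.06)
rect('rail>65',190,325,170,225,.062,.12)
rect('all', 190,325,170,225,.04,.12)
big=cv2.resize(im[165:285,190:350],None,fx=5,fy=5,interpolation=cv2.INTER_CUBIC)
cv2.imwrite('pics/topcrop.png',big)
```

```text
table z 0.000561072191067824
long 471 rect [[407.0, 75.0], [437.0, 73.0], [447.0, 187.0], [416.0, 190.0]] c [426.7 131.3] [114.7  30.7] 85.38 z [0.036  0.0403 0.0443]
short 342 rect [[396.0, -199.0], [426.0, -205.0], [442.0, -127.0], [411.0, -121.0]] c [ 418.8 -163. ] [79.5 31. ] 78.84 z [0.0358 0.0404 0.0442]
railall 2790 rect [[513.0, 222.0], [545.0, -158.0], [706.0, -145.0], [674.0, 236.0]] c [609.6  38.8] [161.3 381.6] 4.79 z [0.0082 0.0191 0.0577]
rail base 1458 rect [[513.0, 222.0], [545.0, -158.0], [706.0, -145.0], [674.0, 236.0]] c [609.6  38.8] [161.3 381.6] 4.79 z [0.007  0.0128 0.0188]
rail>45 960 rect [[565.0, -7.0], [635.0, -13.0], [651.0, 186.0], [581.0, 191.0]] c [607.9  89.1] [199.   69.9] 85.54 z [0.046  0.0532 0.0578]
rail>65 74 rect [[590.0, 93.0], [620.0, 89.0], [624.0, 117.0], [594.0, 122.0]] c [607.4 105.4] [28.3 30.3] 82.1 z [0.0676 0.0757 0.0955]
all 1152 rect [[565.0, -7.0], [635.0, -13.0], [651.0, 186.0], [581.0, 191.0]] c [607.9  89.1] [199.   69.9] 85.54 z [0.0435 0.0531 0.0721]
```

View pics/topcrop.png

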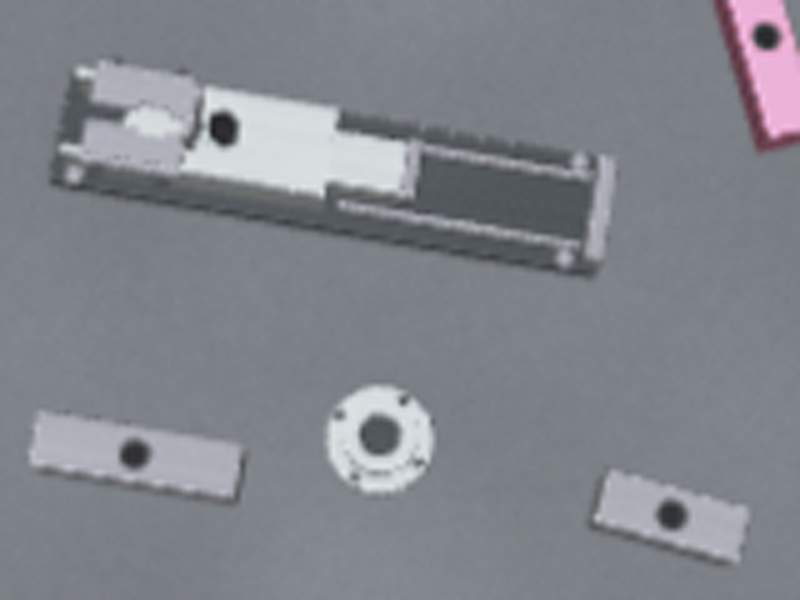

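The long bar measures 114.7 x 30.7 mm, centred at (0.427, 0.131), with its top at z=0.040. That matches the sizes given, and the rail axis is about 4–5° off world y. I'll move over the fixture with the jaws aligned across it, then look from the wrist camera.

```bash
python3 -m jog '[[0,0,-0.15,0.035,-0.035,0.003,0.085],[0,0,-0.15,0.04,-0.04,0.003,0.085],[0,0,-0.15,0.04,-0.04,0.003,0.085],[0,0,-0.15,0.04,-0.04,0.003,0.085],[0,0,-0.15,0.04,-0.04,0.003,0.085],[0,0,-0.15,0.04,-0.04,0.003,0],[0,0,-0.15,0.04,-0.04,0.003,0],[0,0,-0.15,0.04,-0.04,0,0],[0,0,-0.05,0.035,-0.04,0,0],[0,0,0,0.02,-0.04,0,0]]' 30
python3 - <<'E'
from h import *
snap('wrist','w1')
z=np.load('pics/w1.npz'); print(z['K'],z['T'])
o=ctrl.get_obs(); print(o['t'],o['position'],o['tcp_rot'],o['force'])
E
```

```text
t: 1.35
position: [0.5941, 0.0974, 0.2477]
tcp_rot: [[0.992, -0.122, -0.008], [-0.122, -0.992, 0.003], [-0.008, -0.002, -1.0]]
force: [0.3, 0.5, 0.3]
opening: 0.002
[[297.31863964   0.         255.7295044 ]
 [  0.         297.31863964 188.57208367]
 [  0.           0.           1.        ]] [[ 0.9926181  -0.11226675 -0.04588563  0.60520133]
 [-0.12105487 -0.94025558 -0.31822189  0.17951515]
 [-0.00741849  0.32142748 -0.94690514  0.38978778]
 [ 0.          0.          0.          1.        ]]
1.4 [0.59624065 0.09192748 0.24729311] [[ 9.92099848e-01 -1.25293187e-01 -6.28563385e-03]
 [-1.25300725e-01 -9.92118470e-01 -8.18675289e-04]
 [-6.13351900e-03  1.59980211e-03 -9.99979910e-01]] [ 2.96151716 -3.76920524  0.3742606 ]
```

View pics/w1.png

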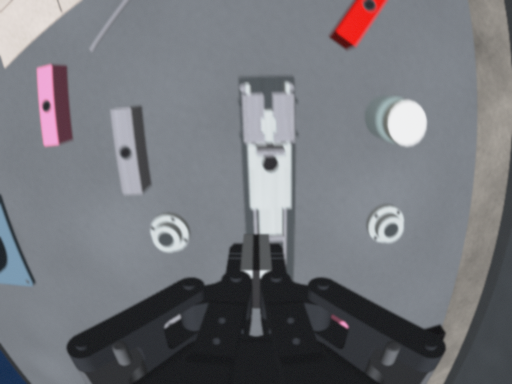

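The wrist view shows the button cap at (270,163), with the lug just above it at (270,148). The catch plate covers (242–297, 93–143) and its hole is around (268,122). I'll enlarge that area and project the points onto planes at known heights.

```bash
cat >> h.py <<'E'
def wpix(fn,u,v,zp):
    z=np.load('pics/'+fn+'.npz'); K,T=z['K'],z['T']
    x,y=(u-K[0,2]),(v-K[1,2]); r=np.hypot(x,y); th=r/K[0,0]
    ray=T[:3,:3]@np.array([np.sin(th)*x/r,np.sin(th)*y/r,np.cos(th)])
    return T[:3,3]+ray*(zp-T[2,3])/ray[2]
E
python3 - <<'E'
from h import *
im=cv2.imread('pics/w1.png')
cv2.imwrite('pics/w1c.png',cv2.resize(im[70:250,220:320],None,fx=6,fy=6,interpolation=cv2.INTER_CUBIC)[:600*2])
c=cv2.resize(im[70:190,215:325],None,fx=5,fy=5,interpolation=cv2.INTER_CUBIC); cv2.imwrite('pics/w1d.png',c)
E
```

```text
(no output)
```

View pics/w1d.png

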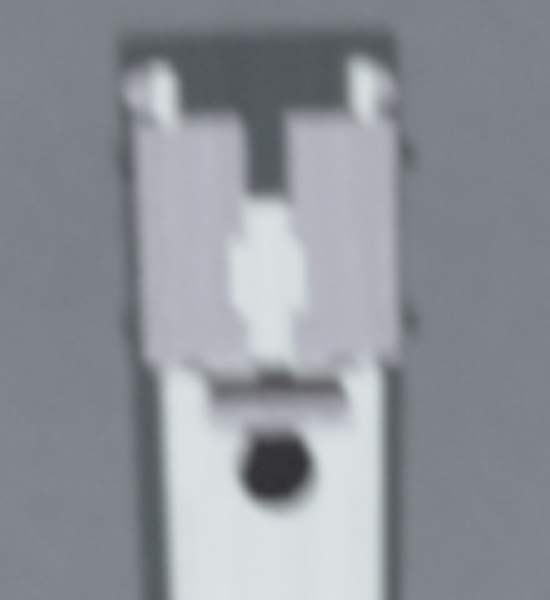

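Run:
```python
from h import *
P=lambda u,v,z:wpix('w1',215+u/5,70+v/5,z)[:2]*1000
b=P(275,465,.072);h=P(267,272,.055)
print('btn',b,'hole',h)
for n,(u,v,z) in dict(cTL=(133,118,.055),cTR=(397,115,.055),cBL=(148,365,.055),cBR=(398,360,.055),bTL=(118,40,.012),bTR=(397,38,.012),hL=(163,380,.053),hR=(383,380,.053),hL2=(172,590,.053),hR2=(383,590,.053),lugL=(212,408,.092),lugR=(347,405,.092)).items(): print(n,P(u,v,z).round(1))
```

```text
btn [608.98197729 100.3391754 ] hole [612.35321236 140.96678714]
cTL [586.9 179.2]
cTR [645.2 173.3]
cBL [583. 123.]
cBR [639.9 117.5]
bTL [583.3 199.3]
bTR [652.5 192. ]
hL [585.9 118.7]
hR [636.2 112.9]
hL2 [581.5  67.9]
hR2 [631.7  61.9]
lugL [597.3 118.8]
lugR [624.8 116.2]
```

View pics/w1c.png

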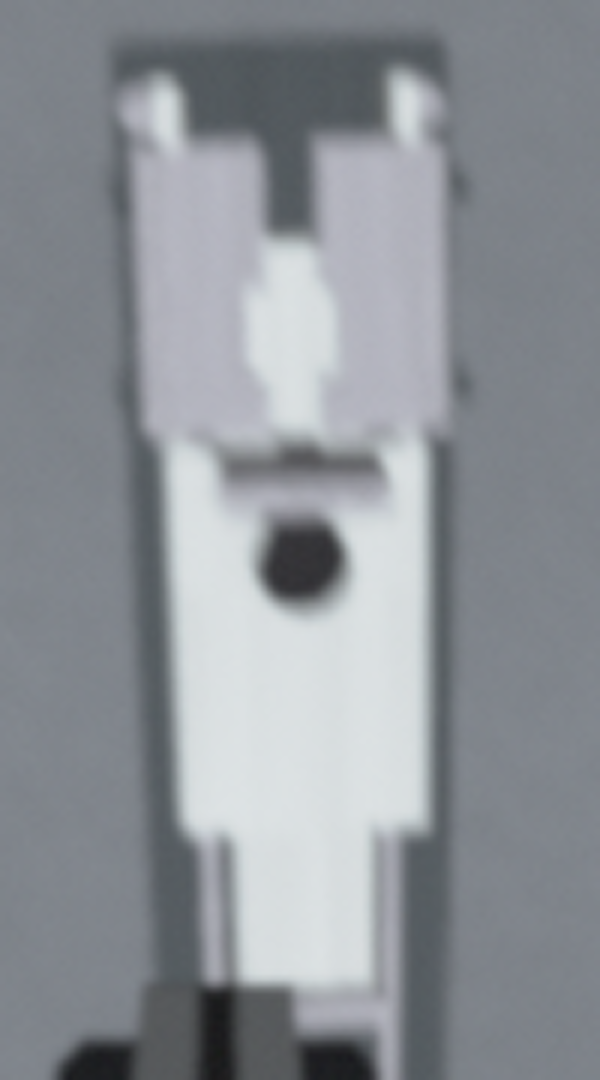

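The estimates agree with each other. The fixture's +y direction is (0.087, 0.996). The button is at (0.6090, 0.1003), the second hole about 40.8 mm beyond it, and the lug centre 17.3 mm beyond it (17 expected). The rail origin comes out near (0.604, 0.036). I'll go down above the button with the fingers shut.

```bash
python3 -m jog '[[0,0,0.038,0.006,0.003,-0.045,0],[0,0,0,0.006,0.003,-0.045,0],[0,0,0,0,0,-0.045,0],[0,0,0,0,0,-0.015,0],[0,0,0,0,0,0,0],[0,0,0,0,0,0,0]]'
python3 - <<'E'
from h import *
o=ctrl.get_obs(); print(o['t'],o['position'],np.degrees(np.arctan2(*o['tcp_rot'][1::-1,0])),o['tcp_rot'][:,2],o['force'])
E
```

```text
t: 2.15
position: [0.6099, 0.0957, 0.0946]
tcp_rot: [[0.996, -0.091, -0.004], [-0.091, -0.996, -0.001], [-0.004, 0.002, -1.0]]
force: [0.8, -0.5, 0.4]
opening: -0.003
2.15 [0.60986422 0.0957306  0.09458835] -5.210290862827055 [-0.00390316 -0.00115156 -0.99999172] [ 0.75173835 -0.51239633  0.38887697]
```

```bash
python3 -m jog '[[0,0,0,-0.001,0.0025,-0.010,0],[0,0,0,0,0,-0.008,0],[0,0,0,0,0,0,0]]'
python3 - <<'E'
from h import *
snap('wrist','w2'); snap('scene','s2')
im=cv2.imread('pics/w2.png'); cv2.imwrite('pics/w2c.png',cv2.resize(im[90:270,180:340],None,fx=4,fy=4,interpolation=cv2.INTER_CUBIC))
im=cv2.imread('pics/s2.png'); cv2.imwrite('pics/s2c.png',cv2.resize(im[140:270,180:310],None,fx=4,fy=4,interpolation=cv2.INTER_CUBIC))
E
```

```text
t: 2.52
position: [0.6108, 0.0987, 0.079]
tcp_rot: [[0.996, -0.09, 0.002], [-0.09, -0.996, -0.001], [0.002, 0.001, -1.0]]
force: [0.0, -0.1, -0.1]
opening: 0.002
```

View pics/w2c.png

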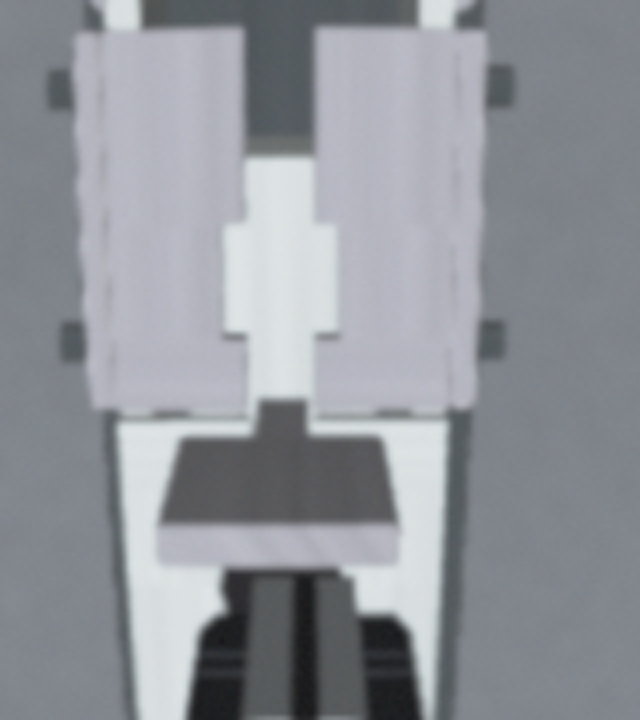

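View pics/s2c.png

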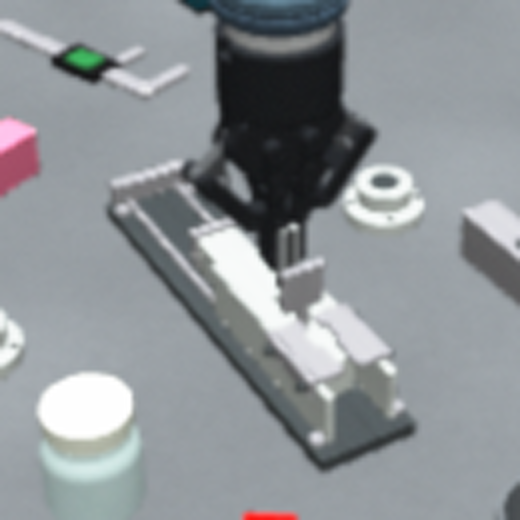

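The fingertips sit just above the cap (tip z=0.079, cap 0.072), in front of the lug and a little to +x. I'll press in small steps.

```bash
python3 -m jog '[[0,0,0,-0.0018,-0.001,-0.007,0],[0,0,0,0,0,-0.004,0],[0,0,0,0,0,-0.002,0],[0,0,0,0,0,0,0]]'
python3 - <<'E'
from h import *
o=ctrl.get_obs(); print(o['t'],o['position'],o['force'])
E
```

```text
t: 3.12
position: [0.6098, 0.0974, 0.0677]
tcp_rot: [[0.996, -0.091, 0.005], [-0.091, -0.996, -0.001], [0.005, 0.001, -1.0]]
force: [-2.3, -0.1, 5.9]
opening: 0.004
3.125 [0.60983628 0.09743747 0.06765032] [-2.28456278 -0.10520611  5.88648077]
```

The 5.9 N reading fits the spring at 4.3 mm of press. I'll go to about 8 mm.

```bash
python3 -m jog '[[0,0,0,0,0,-0.003,0],[0,0,0,0,0,-0.002,0],[0,0,0,0,0,0,0]]'
python3 - <<'E'
from h import *
o=ctrl.get_obs(); print(o['t'],o['position'],o['force'])
E
```

```text
t: 3.5
position: [0.6098, 0.0975, 0.0647]
tcp_rot: [[0.996, -0.091, 0.006], [-0.091, -0.996, -0.001], [0.006, 0.001, -1.0]]
force: [-2.4, 0.4, 8.7]
opening: 0.001
3.5 [0.60983199 0.09745752 0.06466603] [-2.37698465  0.43243929  8.72287822]
```

Pressed about 7.5 mm at 8.7 N. Now I'll ease towards +y until the lug is met and the tube moves.

```bash
python3 -m jog '[[0,0,0,0.0002,0.003,-0.0006,0],[0,0,0,0.0002,0.003,-0.0006,0],[0,0,0,0.0002,0.003,0,0],[0,0,0,0.0002,0.003,0,0]]'
python3 - <<'E'
from h import *
o=ctrl.get_obs(); print(o['t'],o['position'],o['force'])
snap('wrist','w3')
im=cv2.imread('pics/w3.png'); cv2.imwrite('pics/w3c.png',cv2.resize(im[90:270,180:340],None,fx=4,fy=4,interpolation=cv2.INTER_CUBIC))
E
```

```text
t: 4.0
position: [0.6109, 0.1075, 0.0663]
tcp_rot: [[0.996, -0.091, 0.007], [-0.091, -0.996, -0.005], [0.008, 0.004, -1.0]]
force: [-0.1, -1.1, 1.3]
opening: 0.005
4.0 [0.6108529  0.10746931 0.06625148] [-0.07393978 -1.13714775  1.30246833]
```

View pics/w3c.png

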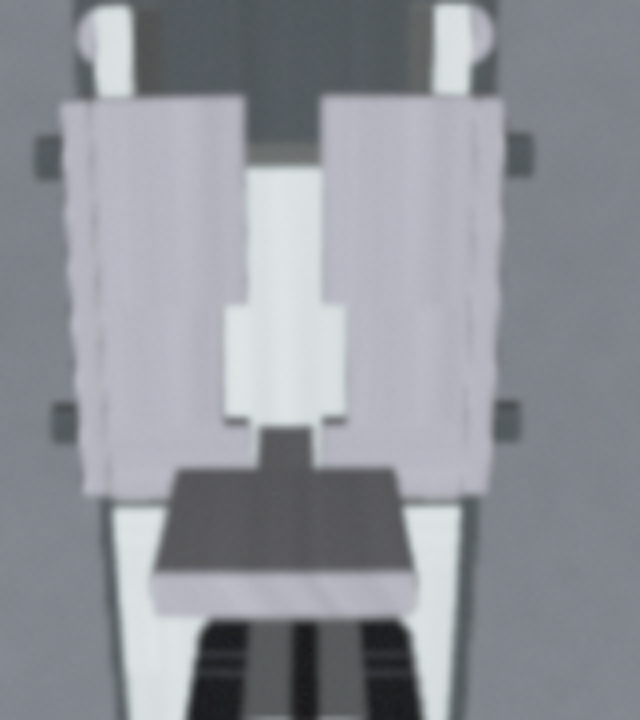

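The lug now overlaps the catch plate, and the vertical force has dropped to 1.3 N, so the plate holds the button down. The tube has moved about 7 mm. I'll raise the tip clear of the cap and push only on the lug.

```bash
python3 -m jog '[[0,0,0,0,0,0.006,0],[0,0,0,0,0,0.005,0],[0,0,0,0,0,0.001,0]]'
python3 - <<'E'
from h import *
o=ctrl.get_obs(); print(o['t'],o['position'],o['force'])
E
```

```text
t: 4.42
position: [0.6107, 0.1081, 0.078]
tcp_rot: [[0.996, -0.091, 0.006], [-0.091, -0.996, -0.004], [0.007, 0.003, -1.0]]
force: [0.4, 0.7, 0.1]
opening: 0.001
4.425 [0.61065098 0.10805395 0.07804346] [0.38822756 0.67350694 0.13307261]
```

```bash
python3 -m jog '[[0,0,0,0.0003,0.004,0,0],[0,0,0,0.0003,0.004,0,0],[0,0,0,0.0003,0.004,0,0],[0,0,0,0.0003,0.004,0,0],[0,0,0,0,0,0,0]]'
python3 - <<'E'
from h import *
o=ctrl.get_obs(); print(o['t'],o['position'],o['force'])
snap('wrist','w4')
im=cv2.imread('pics/w4.png'); cv2.imwrite('pics/w4c.png',cv2.resize(im[90:270,180:340],None,fx=4,fy=4,interpolation=cv2.INTER_CUBIC))
E
```

```text
t: 5.05
position: [0.6117, 0.1204, 0.078]
tcp_rot: [[0.996, -0.09, 0.005], [-0.09, -0.996, -0.011], [0.006, 0.011, -1.0]]
force: [0.2, -0.0, 0.9]
opening: -0.002
5.05 [0.61166265 0.12044505 0.07796908] [ 0.2486287  -0.02641249  0.86850286]
```

View pics/w4c.png

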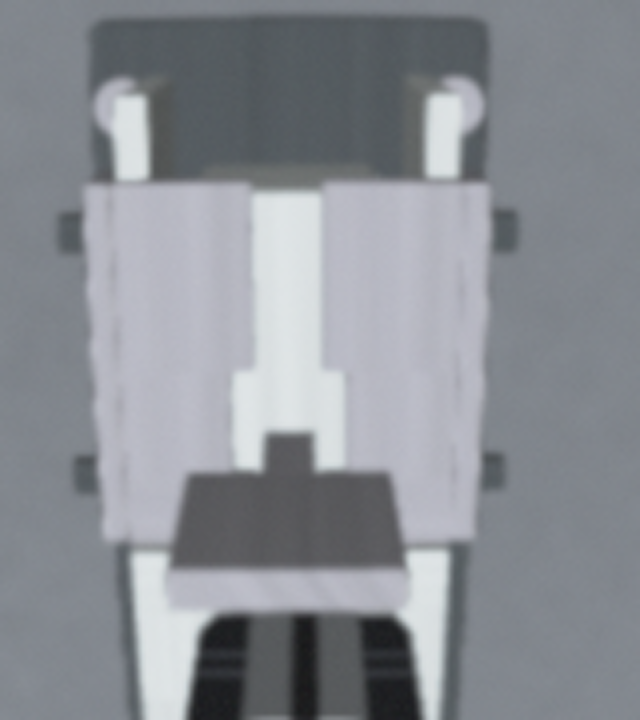

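The lug moves with the fingers at low force, and the tube is at roughly 16 mm. I'll continue and correct the small tilt.

```bash
python3 -m jog '[[0.01,0,0,0.0003,0.004,0,0],[0,0,0,0.0003,0.004,0,0],[0,0,0,0.0003,0.004,0,0],[0,0,0,0.0003,0.004,0,0],[0,0,0,0,0,0,0]]'
python3 - <<'E'
from h import *
o=ctrl.get_obs(); print(o['t'],o['position'],o['force'],o['tcp_rot'][:,2])
snap('wrist','w5')
im=cv2.imread('pics/w5.png'); cv2.imwrite('pics/w5c.png',cv2.resize(im[90:270,180:340],None,fx=4,fy=4,interpolation=cv2.INTER_CUBIC))
E
```

```text
t: 5.72
position: [0.6126, 0.1342, 0.0776]
tcp_rot: [[0.996, -0.09, 0.003], [-0.09, -0.996, -0.004], [0.004, 0.004, -1.0]]
force: [-0.2, 0.7, -0.5]
opening: -0.004
5.725 [0.61257227 0.13417116 0.07758328] [-0.18918328  0.69310597 -0.45345437] [ 0.00334203 -0.00449725 -0.9999843 ]
```

View pics/w5c.png

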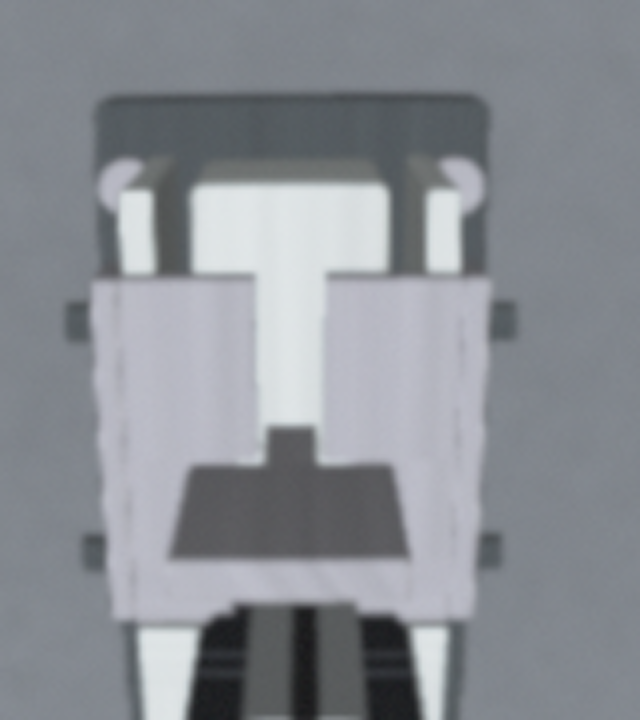

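```bash
python3 -m jog '[[0,0,0,0.0002,0.002,0,0],[0,0,0,0.0002,0.002,0,0],[0,0,0,0.0002,0.002,0,0],[0,0,0,0,0,0,0]]'; python3 -m jog '[[0,0,0,0.0002,0.002,0,0],[0,0,0,0,0,0,0]]'
```

```text
t: 6.28
position: [0.6128, 0.1376, 0.0776]
tcp_rot: [[0.996, -0.09, 0.002], [-0.09, -0.996, -0.009], [0.003, 0.009, -1.0]]
force: [-0.7, 0.1, 0.4]
opening: 0.002
t: 6.52
position: [0.6129, 0.1387, 0.0776]
tcp_rot: [[0.996, -0.09, 0.002], [-0.09, -0.996, -0.011], [0.003, 0.01, -1.0]]
force: [-0.6, 0.2, 0.2]
opening: 0.002
```

```bash
python3 -m jog '[[0.005,0,0,0.0002,0.003,0,0],[0.005,0,0,0.0002,0.003,0,0]]';python3 -m jog '[[0,0,0,0.0002,0.003,0,0]]';python3 -m jog '[[0,0,0,0.0002,0.003,0,0]]'
python3 - <<'E'
from h import *
snap('wrist','w6')
o=ctrl.get_obs(); print(o['t'],o['position'],o['force'],o['tcp_rot'][:,2])
im=cv2.imread('pics/w6.png'); cv2.imwrite('pics/w6c.png',cv2.resize(im[90:270,180:340],None,fx=4,fy=4,interpolation=cv2.INTER_CUBIC))
E
```

```text
t: 6.78
position: [0.6133, 0.1432, 0.0774]
tcp_rot: [[0.996, -0.089, 0.001], [-0.089, -0.996, -0.003], [0.001, 0.003, -1.0]]
force: [-1.2, -5.7, 1.6]
opening: -0.005
t: 6.9
position: [0.6136, 0.1463, 0.0774]
tcp_rot: [[0.996, -0.09, 0.001], [-0.09, -0.996, -0.003], [0.001, 0.003, -1.0]]
force: [-1.3, -2.7, 0.6]
opening: 0.003
t: 7.02
position: [0.6137, 0.1474, 0.0774]
tcp_rot: [[0.996, -0.089, 0.001], [-0.089, -0.996, -0.007], [0.001, 0.007, -1.0]]
force: [-2.2, -16.3, 2.2]
opening: 0.001
7.075 [0.61368596 0.14733618 0.07745711] [ -0.78150972 -10.94622651   1.85107667] [ 5.63386052e-04 -6.92036970e-03 -9.99975895e-01]
```

View pics/w6c.png

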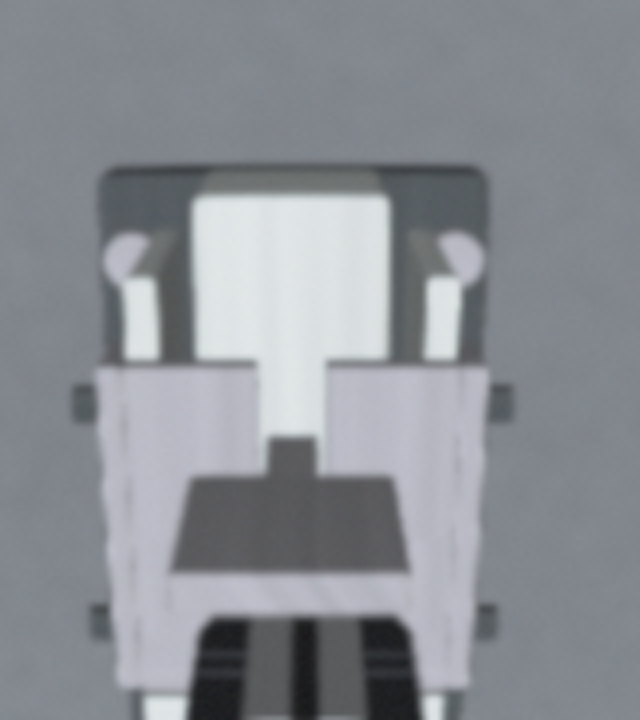

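The force rose to 16 N at 147 mm and motion stopped, so the button has most likely popped into the second hole. I'll back off, raise and check.

```bash
python3 -m jog '[[0,0,0,-0.0005,-0.006,0,0],[0,0,0,0,-0.006,0.02,0],[0,0,0,0,-0.01,0.045,0],[0,0,0,0,-0.02,0.05,0],[0,0,0,0,-0.02,0.04,0.06],[0,0,0,0,0,0,0.06]]'
python3 - <<'E'
from h import *
o=ctrl.get_obs(); print(o['t'],o['position'],o['force'],o['tcp_rot'][:,2])
snap('wrist','w7'); snap('top','top7')
im=cv2.imread('pics/w7.png'); cv2.imwrite('pics/w7c.png',cv2.resize(im[60:260,180:340],None,fx=3,fy=3,interpolation=cv2.INTER_CUBIC))
E
```

```text
t: 7.82
position: [0.6118, 0.0886, 0.2358]
tcp_rot: [[0.996, -0.087, -0.0], [-0.087, -0.996, -0.0], [-0.0, 0.0, -1.0]]
force: [0.0, 0.1, -0.5]
opening: 0.417
7.825 [0.61179704 0.08857683 0.23579068] [ 0.00453059  0.12678492 -0.49199977] [-2.46746720e-04 -1.41526063e-04 -9.99999960e-01]
```

View pics/w7c.png

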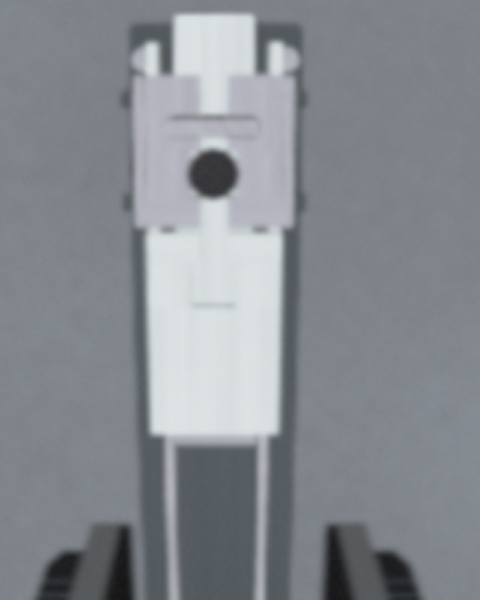

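The cap is centred in the hole of the catch plate at about crop (213,173), and the stop pad has drawn back to the housing. I'll check the cap height from the wrist depth and get the pad position.

Run:
```python
from h import *
q=np.load('pics/w7.npz'); d=q['d'];K=q['K'];T=q['T']
v,u=np.mgrid[:384,:512]; x=u-K[0,2];y=v-K[1,2];r=np.hypot(x,y)+1e-9;th=r/K[0,0]
ray=np.stack([np.tan(th)*x/r,np.tan(th)*y/r,np.ones_like(r)],-1)
X=(ray*d[...,None])@T[:3,:3].T+T[:3,3]
def at(cu,cv,h=2):
    U=180+cu/3;V=60+cv/3; s=X[int(V)-h:int(V)+h+1,int(U)-h:int(U)+h+1].reshape(-1,3); return np.median(s,0).round(4), s[:,2].std().round(4)
for n,p in dict(cap=(213,173),plateL=(160,190),plateR=(265,190),hous=(180,350),hous2=(250,380),pad=(215,441),nest=(215,530),bench=(60,300)).items(): print(n,at(*p,h=2 if n!='pad' else 0))
b=wpix('w7',180+213/3,60+173/3,.072); print('cap c',b)
for p in((170,436),(262,436),(170,443),(262,443)): print(wpix('w7',180+p[0]/3,60+p[1]/3,.048).round(4))
im=cv2.imread('pics/top7.png'); cv2.imwrite('pics/top7c.png',cv2.resize(im[165:285,190:350],None,fx=5,fy=5,interpolation=cv2.INTER_CUBIC))
cv2.imwrite('pics/w7d.png',cv2.resize(cv2.imread('pics/w7.png')[190:260,225:285],None,fx=8,fy=8,interpolation=cv2.INTER_CUBIC))
```

```text
cap (array([0.6118, 0.1446, 0.0715]), np.float64(0.0007))
plateL (array([0.5914, 0.1384, 0.0546]), np.float64(0.0008))
plateR (array([0.6292, 0.135 , 0.0543]), np.float64(0.0008))
hous (array([0.5929, 0.0771, 0.0522]), np.float64(0.0009))
hous2 (array([0.6181, 0.0632, 0.0524]), np.float64(0.0007))
pad (array([0.6016, 0.0355, 0.0462]), np.float64(0.0))
nest (array([ 0.5958, -0.0219,  0.0113]), np.float64(0.0006))
bench (array([ 0.538 ,  0.0885, -0.0008]), np.float64(0.001))
cap c [0.6117713  0.14400145 0.072     ]
[0.5848 0.0398 0.048 ]
[0.6214 0.0367 0.048 ]
[0.5845 0.0368 0.048 ]
[0.6212 0.0337 0.048 ]
```

View pics/w7d.png

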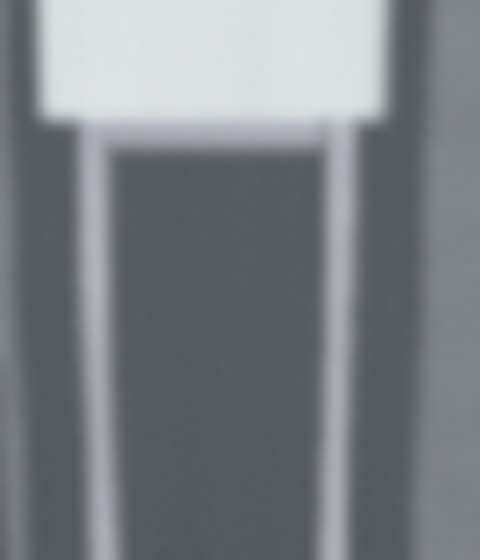

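View pics/top7c.png

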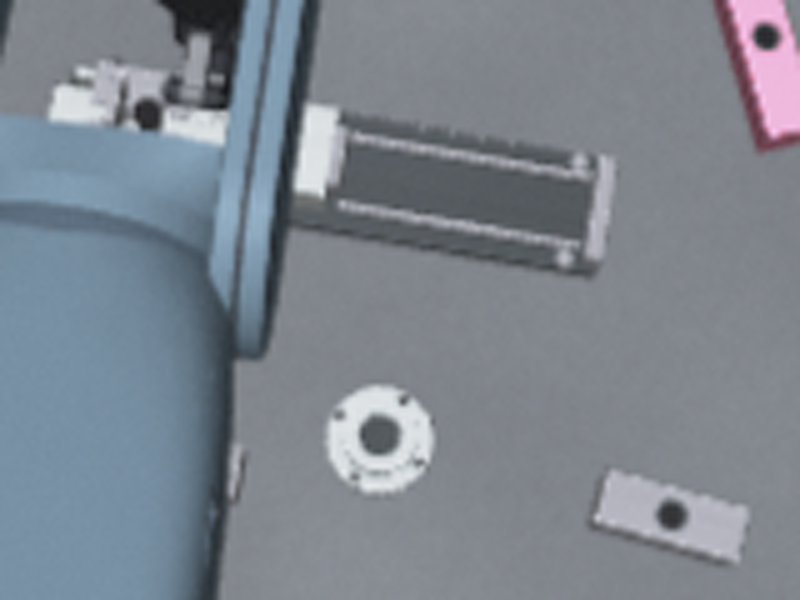

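The button is up: the cap reads 19 mm above the housing. Now I'll fix the bar position from the wrist view as a cross-check, and find the nest centre line.

Run:
```python
from h import *
print('bore w1',wpix('w1',125.5,153,.04))
W=lambda a,b,z:wpix('w7',225+a/8,190+b/8,z)[:2].round(4)
for row,l,r in((160,108,325),(500,117,322)): print(row,W(l,row,.018),W(r,row,.018),(W(l,row,.018)+W(r,row,.018))/2)
for row,l,r in((160,80,352),(500,90,350)): print('outer',(W(l,row,.018)+W(r,row,.018))/2,W(r,row,.018)-W(l,row,.018))
im=cv2.imread('pics/w7.png'); cv2.imwrite('pics/w7e.png',im)
```

```text
bore w1 [0.42802678 0.1296782  0.04      ]
160 [0.5834 0.0211] [0.6189 0.0181] [0.60115 0.0196 ]
500 [ 0.5778 -0.0438] [ 0.6137 -0.0468] [ 0.59575 -0.0453 ]
outer [0.60105 0.0196 ] [ 0.0445 -0.0038]
outer [ 0.59585 -0.0454 ] [ 0.0455 -0.0038]
```

View pics/w7e.png

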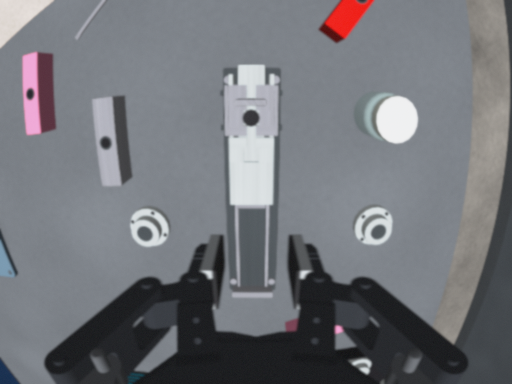

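The nest centre line and the button line agree, giving x≈0.597 at y≈-0.025. The two bar estimates agree within 2 mm, so I take (0.4275, 0.1305). Moving over the bar.

```bash
python3 -m jog '[[0,0,0,-0.045,0.0105,0,0.065],[0,0,0,-0.045,0.0105,0,0.065],[0,0,0,-0.045,0.0105,-0.02,0.065],[0,0,0,-0.04,0.0105,-0.04,0.065],[0,0,0,0,0,-0.03,0.065],[0,0,0,0,0,-0.02,0.065],[0,0,0,0,0,0,0.065]]'
python3 - <<'E'
from h import *
o=ctrl.get_obs(); print(o['t'],o['position'],o['force'],o['tcp_rot'][:,0])
snap('wrist','w8')
E
```

```text
t: 8.8
position: [0.4184, 0.1381, 0.1058]
tcp_rot: [[0.996, -0.081, -0.031], [-0.081, -0.997, 0.005], [-0.032, -0.002, -0.999]]
force: [0.7, 0.0, -0.4]
opening: 0.76
8.8 [0.4183518  0.13813861 0.10579991] [ 0.7001407   0.04503416 -0.35343225] [ 0.99624596 -0.08055465 -0.03170071]
```

View pics/w8.png

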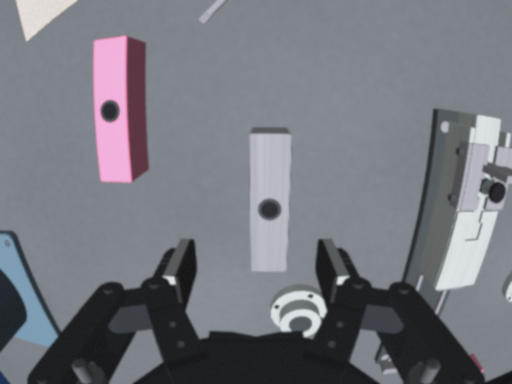

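Run:
```python
from h import *
for n,p in dict(bore=(269.7,209),a=(250,134),b=(291,134),c=(251,271),d=(287.5,271)).items(): print(n,wpix('w8',*p,.04).round(4))
```

```text
bore [0.4266 0.1335 0.04  ]
a [0.4165 0.1912 0.04  ]
b [0.4453 0.1892 0.04  ]
c [0.4076 0.0779 0.04  ]
d [0.4382 0.0758 0.04  ]
```

```bash
python3 -m jog '[[-0.005,-0.031,0,0.0085,-0.0046,-0.02,0.065],[0,0,0,0,0,-0.01,0.065],[0,0,0,0,0,0,0.065]]'
```

```text
t: 9.22
position: [0.4293, 0.1344, 0.0773]
tcp_rot: [[0.997, -0.08, 0.004], [-0.08, -0.997, 0.001], [0.004, -0.001, -1.0]]
force: [-0.4, -0.3, -0.5]
opening: 0.76
```

```bash
python3 -m jog '[[0,0,0,-0.0025,-0.001,-0.025,0.065],[0,0,0,0,0,-0.025,0.065],[0,0,0,0,0,-0.013,0.065],[0,0,0,0,0,0,0.065]]'
python3 - <<'E'
from h import *
snap('wrist','w9')
E
```

```text
t: 9.72
position: [0.4302, 0.134, 0.016]
tcp_rot: [[0.997, -0.08, 0.009], [-0.08, -0.997, 0.002], [0.009, -0.002, -1.0]]
force: [-1.0, -0.8, -0.3]
opening: 0.76
```

View pics/w9.png

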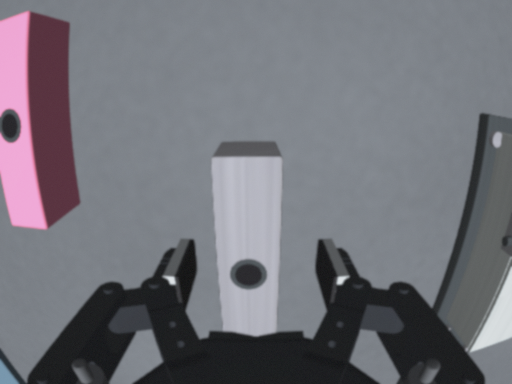

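The fingers straddle the bar, about 3 mm off-centre. I'll shift -x and level the tool, then grip.

```bash
python3 -m jog '[[0,-0.009,0,-0.0035,0,-0.003,0.065],[0,0,0,0,0,-0.001,0.065],[0,0,0,0,0,0,0.02],[0,0,0,0,0,0,0.02],[0,0,0,0,0,0,0.02],[0,0,0,0,0,0,0.02],[0,0,0,0,0,0,0.02],[0,0,0,0,0,0,0.02]]' 50
```

```text
t: 10.78
position: [0.428, 0.1342, 0.0146]
tcp_rot: [[0.997, -0.08, 0.023], [-0.08, -0.997, 0.002], [0.023, -0.004, -1.0]]
force: [-0.6, 0.3, 1.1]
opening: 0.342
```

The opening of 29 mm means the bar is held, but I levelled the wrong way and the tool leans 0.023 rad. I'll reopen slightly, level it and grip again.

```bash
python3 -m jog '[[0,0,0,0,0,0,0.045],[0,0,0,0,0,0,0.045],[0.003,0.023,0.006,-0.001,0,-0.001,0.045],[0,0,0,0,0,0,0.045],[0,0,0,0,0,0,0.045]]' 50
```

```text
t: 11.4
position: [0.4276, 0.1342, 0.0134]
tcp_rot: [[0.997, -0.074, -0.001], [-0.074, -0.997, 0.005], [-0.001, -0.005, -1.0]]
force: [0.4, 0.1, 0.2]
opening: 0.528
```

```bash
python3 -m jog '[[0,0,0,0,0,0,0.02],[0,0,0,0,0,0,0.02],[0,0,0,0,0,0,0.02],[0,0,0,0,0,0,0.02],[0,0,0,0,0,0,0.02]]' 50
```

```text
t: 12.02
position: [0.4278, 0.1342, 0.0136]
tcp_rot: [[0.997, -0.074, -0.0], [-0.074, -0.997, 0.005], [-0.0, -0.005, -1.0]]
force: [0.1, 0.4, 0.1]
opening: 0.343
```

```bash
python3 -m jog '[[0,0,0,0,0,0.015,0.02],[0,0,0,0,0,0.04,0.02],[0,0,0,0,0,0.04,0.02],[0,0,0,0,0,0.02,0.02],[0,0,0,0,0,0,0.02]]'
python3 - <<'E'
from h import *
snap('wrist','w10'); o=ctrl.get_obs(); print(o['position'],o['force'],o['opening'],o['tcp_rot'].round(4).tolist())
E
```

```text
t: 12.65
position: [0.4235, 0.134, 0.129]
tcp_rot: [[0.997, -0.074, -0.009], [-0.074, -0.997, 0.005], [-0.009, -0.004, -1.0]]
force: [0.7, 0.8, -3.6]
opening: 0.344
[0.42281246 0.13392764 0.12811892] [ 0.11631614  0.03888482 -3.43124819] 0.3407065343762526 [[0.9972, -0.0741, -0.0107], [-0.0741, -0.9972, 0.0047], [-0.011, -0.0039, -0.9999]]
```

View pics/w10.png

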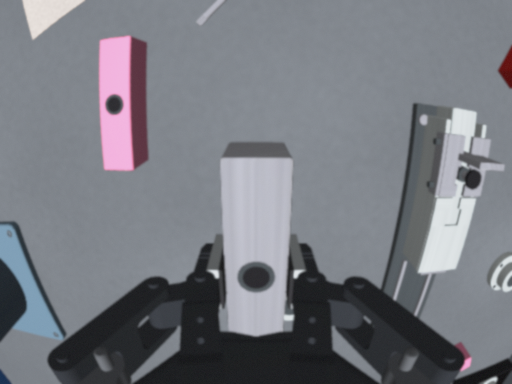

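The bar is held level and the wrist reads 3.4 N, its weight. I'll work out its offset from the TCP and how far to go to the nest.

Run:
```python
from h import *
o=ctrl.get_obs()
t=o['position']; zt=t[2]+.0264
for n,p in dict(bore=(256.3,277),tl=(222.5,158),tr=(291.5,158),ml=(225,240),mr=(288.5,240)).items(): print(n,((wpix('w10',*p,zt)-t)*1000).round(1))
print('wall',[wpix('w7',u,v,.03).round(4) for u,v in((232,293),(272,293))], 'padtop',wpix('w7',252,208.7,.048))
```

```text
bore [ 1.1 -1.3 26.4]
tl [-8.3 57.  26.4]
tr [19.5 55.  26.4]
ml [-11.4  19.8  26.4]
mr [16.9 17.9 26.4]
wall [array([ 0.56  , -0.1066,  0.03  ]), array([ 0.6189, -0.1115,  0.03  ])] padtop [0.60271327 0.03395459 0.048     ]
```

```bash
python3 -m jog '[[0,0,0,0.02,-0.018,0,0.02],[-0.005,-0.01,-0.01,0.03,-0.029,0,0.02],[0,0,0,0.03,-0.029,0,0.02],[0,0,0,0.03,-0.029,0,0.02],[0,0,0,0.03,-0.029,0,0.02],[0,0,0,0.02,-0.018,0,0.02],[0,0,0,0,0,0,0.02],[0,0,0,0,0,0,0.02]]'
```

```text
t: 13.7
position: [0.5765, -0.0214, 0.1112]
tcp_rot: [[0.996, -0.084, -0.029], [-0.083, -0.997, 0.005], [-0.029, -0.003, -1.0]]
force: [0.0, -0.3, -3.8]
opening: 0.341
```

```bash
python3 -m jog '[[-0.005,-0.029,0,0.017,-0.0075,0,0.02],[0,0,0,0,0,-0.01,0.02],[0,0,0,0,0,0,0.02]]'
python3 - <<'E'
from h import *
o=ctrl.get_obs(); print(o['position'],o['force'],o['tcp_rot'][:,2].round(4)); snap('wrist','w11'); snap('scene','s11')
im=cv2.imread('pics/s11.png'); cv2.imwrite('pics/s11c.png',cv2.resize(im[120:270,160:310],None,fx=4,fy=4,interpolation=cv2.INTER_CUBIC))
E
```

```text
t: 14.08
position: [0.5927, -0.0275, 0.0993]
tcp_rot: [[0.997, -0.082, -0.0], [-0.082, -0.997, 0.0], [-0.0, -0.0, -1.0]]
force: [-0.3, 0.3, -3.8]
opening: 0.342
[ 0.59270389 -0.02754824  0.09931698] [-0.32429796  0.27275559 -3.84587225] [-4.e-04  5.e-04 -1.e+00]
```

View pics/w11.png

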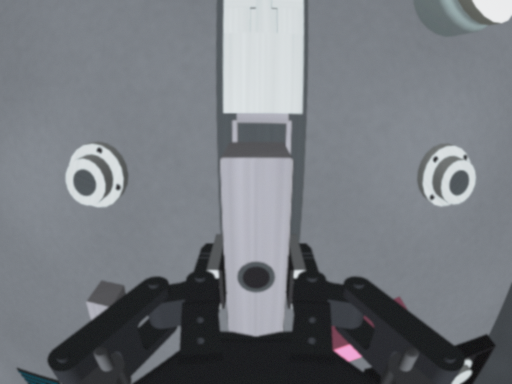

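View pics/s11c.png

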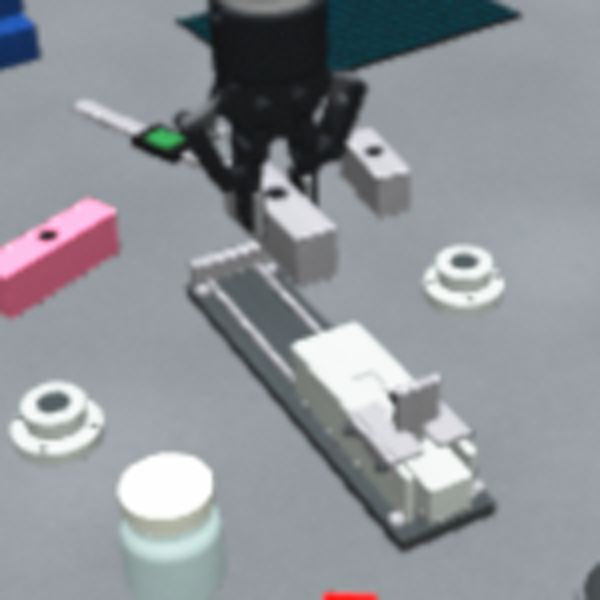

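The bar is level over the nest and needs about +3 mm in x. I'll measure the lips in this view.

Run:
```python
from h import *
im=cv2.imread('pics/w11.png'); cv2.imwrite('pics/w11c.png',cv2.resize(im[95:165,210:310],None,fx=8,fy=8,interpolation=cv2.INTER_CUBIC))
```

```text
(no output)
```

View pics/w11c.png

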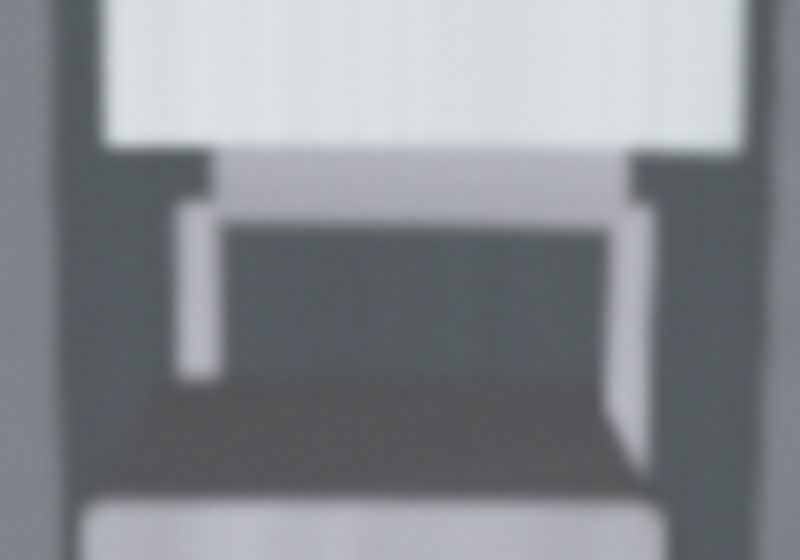

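Run:
```python
from h import *
P=lambda a,b,z:wpix('w11',210+a/8,95+b/8,z)
L,R=P(220,350,.018),P(605,350,.018); bl,br=P(82,500,.1257),P(665,500,.1257)
pad=P(410,225,.048)
uy=np.array([.084,.9965]); ux=np.array([.9965,-.084])
lc=(L+R)[:2]/2; bc=(bl+br)[:2]/2
print('lips w',np.linalg.norm(R-L),'bar w',np.linalg.norm(br-bl),lc,bc,pad)
print('lateral to go',(lc-bc)@ux,'gap',(pad[:2]-bc)@uy)
```

```text
lips w 0.03653415522063689 bar w 0.029144921197713707 [0.60093874 0.01872537] [0.59768649 0.0289723 ] [0.60129301 0.03389714 0.048     ]
lateral to go 0.004101610553799596 gap 0.005210551605099241
```

Lateral correction is 4 mm in +x and the gap to the pad is about 5 mm. I'll move over and descend to just above the lips.

```bash
python3 -m jog '[[0,0,0,0.004,-0.0025,-0.02,0.02],[0,0,0,0,0,-0.02,0.02],[0,0,0,0,0,-0.013,0.02],[0,0,0,0,0,0,0.02]]'
python3 - <<'E'
from h import *
o=ctrl.get_obs(); print(o['position'],o['force'],o['tcp_rot'][:,2].round(4)); snap('wrist','w12')
im=cv2.imread('pics/w12.png'); cv2.imwrite('pics/w12c.png',cv2.resize(im[60:200,200:320],None,fx=4,fy=4,interpolation=cv2.INTER_CUBIC))
E
```

```text
t: 14.68
position: [0.5988, -0.03, 0.0482]
tcp_rot: [[0.997, -0.081, 0.006], [-0.081, -0.997, -0.001], [0.006, 0.001, -1.0]]
force: [0.2, -0.8, -3.5]
opening: 0.343
[ 0.59881541 -0.02996782  0.04821663] [ 0.22351605 -0.79002977 -3.4567442 ] [ 0.0058 -0.001  -1.    ]
```

View pics/w12c.png

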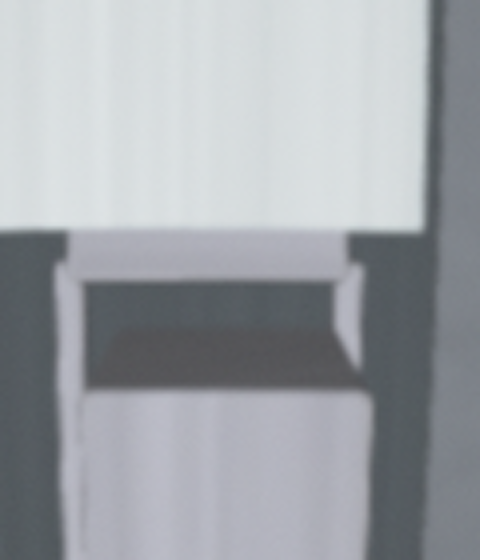

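```bash
python3 -m jog '[[0,0.006,0,-0.0024,0,-0.008,0.02],[0,0,0,0,0,-0.003,0.02],[0,0,0,0,0,0,0.02]]'
python3 - <<'E'
from h import *
o=ctrl.get_obs(); print(o['position'],o['force'],o['tcp_rot'][:,2].round(4)); snap('wrist','w13')
im=cv2.imread('pics/w13.png'); cv2.imwrite('pics/w13c.png',cv2.resize(im[60:200,200:320],None,fx=4,fy=4,interpolation=cv2.INTER_CUBIC))
E
```

```text
t: 15.1
position: [0.598, -0.0303, 0.0389]
tcp_rot: [[0.997, -0.081, 0.004], [-0.081, -0.997, -0.002], [0.004, 0.002, -1.0]]
force: [-0.1, -0.1, -3.5]
opening: 0.344
[ 0.59796746 -0.03028526  0.03893405] [-0.05884907 -0.08676855 -3.54917994] [ 0.0036 -0.002  -1.    ]
```

View pics/w13c.png

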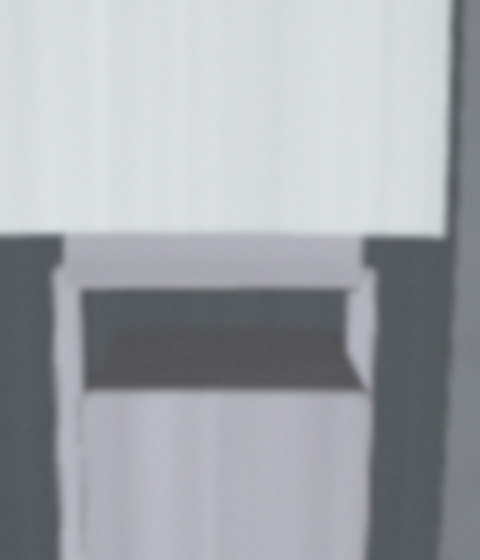

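```bash
python3 -m jog '[[0,0.003,0,-0.002,0,-0.003,0.02],[0,0,0,0,0,-0.003,0.02],[0,0,0,0,0,0,0.02]]'
```

```text
t: 15.52
position: [0.596, -0.0304, 0.033]
tcp_rot: [[0.997, -0.081, 0.001], [-0.081, -0.997, -0.002], [0.001, 0.002, -1.0]]
force: [-0.6, -0.7, -3.6]
opening: 0.339
```

Run:
```python
from h import *
snap('wrist','w14')
im=cv2.imread('pics/w14.png'); cv2.imwrite('pics/w14c.png',cv2.resize(im[100:180,205:305],None,fx=7,fy=7,interpolation=cv2.INTER_CUBIC))
```

```text
(no output)
```

View pics/w14c.png

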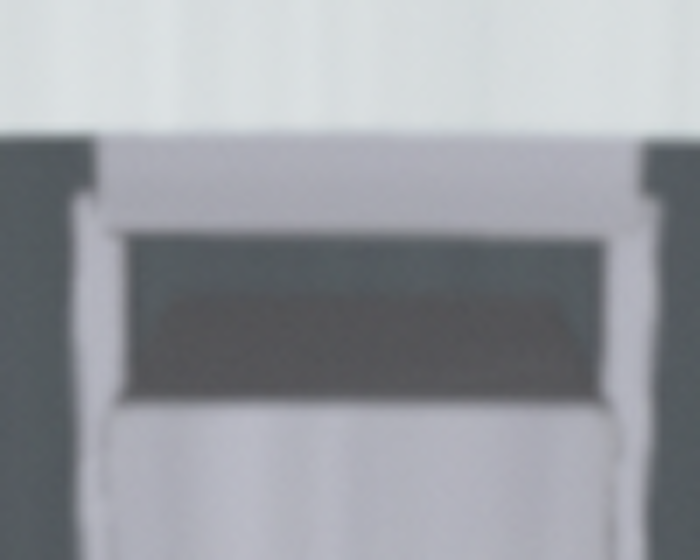

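The bar's bottom front edge (175–558, centre 366) is now centred between the lips (127–603, centre 365). Lowering gently.

```bash
python3 -m jog '[[0,0,0,0,0,-0.003,0.02],[0,0,0,0,0,-0.002,0.02],[0,0,0,0,0,0,0.02]]';python3 -m jog '[[0,0,0,0,0,-0.002,0.02]]';python3 -m jog '[[0,0,0,0,0,-0.002,0.02]]'
```

```text
t: 15.95
position: [0.5962, -0.0304, 0.0278]
tcp_rot: [[0.997, -0.081, 0.001], [-0.081, -0.997, -0.002], [0.002, 0.002, -1.0]]
force: [-0.7, -0.3, -3.8]
opening: 0.34
t: 16.08
position: [0.5964, -0.0305, 0.0259]
tcp_rot: [[0.997, -0.081, 0.002], [-0.081, -0.997, -0.002], [0.002, 0.002, -1.0]]
force: [0.0, -2.0, 0.2]
opening: 0.343
t: 16.2
position: [0.5965, -0.0306, 0.0256]
tcp_rot: [[0.997, -0.081, 0.002], [-0.081, -0.997, -0.003], [0.002, 0.002, -1.0]]
force: [-7.6, -0.3, 22.1]
opening: 0.344
```

It's seated on the floor at z=0.0256, as predicted. I'll relieve the press and ease towards the stop pad.

```bash
python3 -m jog '[[0,0,0,0,0,0.0006,0.02],[0,0,0,0.0002,0.002,0,0.02]]';python3 -m jog '[[0,0,0,0.0002,0.002,0,0.02],[0,0,0,0.0001,0.0015,0,0.02]]';python3 -m jog '[[0,0,0,0.0001,0.0015,0,0.02]]'
```

```text
t: 16.45
position: [0.597, -0.0287, 0.0268]
tcp_rot: [[0.997, -0.081, 0.003], [-0.081, -0.997, -0.003], [0.003, 0.003, -1.0]]
force: [-0.3, -0.7, -3.6]
opening: 0.342
t: 16.7
position: [0.5971, -0.0248, 0.0262]
tcp_rot: [[0.997, -0.081, 0.003], [-0.081, -0.997, -0.003], [0.003, 0.002, -1.0]]
force: [-0.5, 0.1, -3.4]
opening: 0.341
t: 16.82
position: [0.5971, -0.0231, 0.026]
tcp_rot: [[0.997, -0.081, 0.002], [-0.081, -0.997, -0.003], [0.002, 0.002, -1.0]]
force: [-0.1, -0.8, -2.6]
opening: 0.343
```

```bash
python3 -m jog '[[0,0,0,0,0.0015,0,0.02]]';python3 -m jog '[[0,0,0,0,0,0,0.02]]'
python3 - <<'E'
from h import *
snap('wrist','w15')
im=cv2.imread('pics/w15.png'); cv2.imwrite('pics/w15c.png',cv2.resize(im[100:180,205:305],None,fx=7,fy=7,interpolation=cv2.INTER_CUBIC))
E
```

```text
t: 16.95
position: [0.5973, -0.0221, 0.026]
tcp_rot: [[0.997, -0.08, 0.002], [-0.08, -0.997, -0.004], [0.003, 0.003, -1.0]]
force: [-2.2, -6.3, -1.9]
opening: 0.343
t: 17.08
position: [0.5972, -0.0222, 0.026]
tcp_rot: [[0.997, -0.08, 0.002], [-0.08, -0.997, -0.004], [0.003, 0.004, -1.0]]
force: [-0.3, -0.9, -1.1]
opening: 0.338
```

View pics/w15c.png

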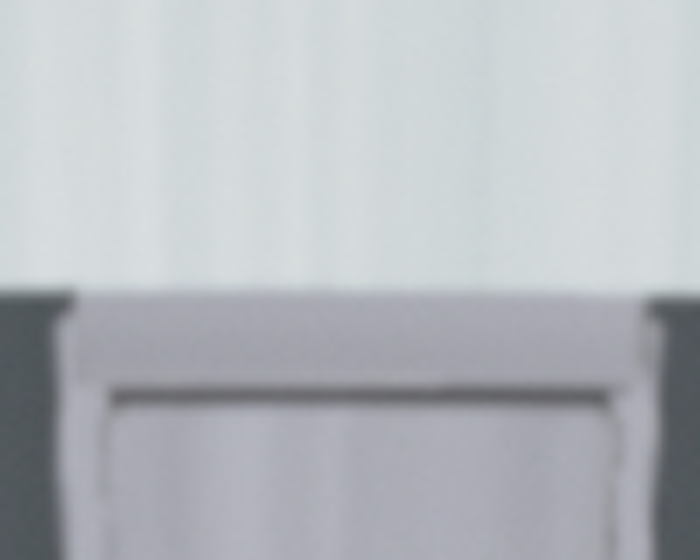

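Contact felt at 6.3 N. The bar end meets the pad, and the thin dark line is the 4 mm of bar end standing above the pad's top. I'll lower the last fraction and release.

```bash
python3 -m jog '[[0,0,0,0,0.0004,-0.0006,0.02],[0,0,0,0,0,0,0.045],[0,0,0,0,0,0,0.05],[0,0,0,0,0,0,0.055],[0,0,0,0,0,0,0.055]]';  python3 -m jog '[[0,0,0,0,0,0,0.055]]'
python3 - <<'E'
from h import *
snap('wrist','w16')
E
```

```text
t: 17.75
position: [0.5984, -0.0215, 0.0267]
tcp_rot: [[0.997, -0.08, 0.005], [-0.08, -0.997, -0.004], [0.005, 0.003, -1.0]]
force: [0.2, -0.2, 0.7]
opening: 0.643
t: 17.88
position: [0.5985, -0.0214, 0.0267]
tcp_rot: [[0.997, -0.08, 0.005], [-0.08, -0.997, -0.003], [0.006, 0.003, -1.0]]
force: [-0.0, -0.6, 0.3]
opening: 0.648
```

View pics/w16.png

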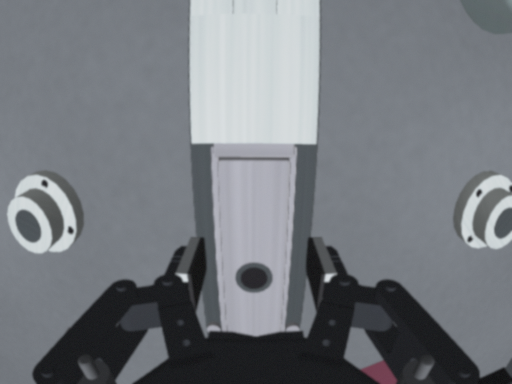

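The bar is free between the open fingers. Lifting straight up, then I'll check from above.

```bash
python3 -m jog '[[0,0.005,0,-0.0005,0,0.015,0.055],[0,0,0,0,0,0.03,0.055],[0,0,0,0,0,0.045,0.055],[0,0,0,0,0,0.05,0.055],[0,0,0,0,-0.01,0.045,0.055],[0,0,0,0,0,0,0.055]]'
python3 - <<'E'
from h import *
snap('wrist','w17'); snap('top','top17'); snap('scene','s17')
o=ctrl.get_obs(); print(o['t'],o['position'],o['force'])
im=cv2.imread('pics/s17.png'); cv2.imwrite('pics/s17c.png',cv2.resize(im[120:270,160:310],None,fx=4,fy=4,interpolation=cv2.INTER_CUBIC))
im=cv2.imread('pics/w17.png'); cv2.imwrite('pics/w17c.png',cv2.resize(im[60:260,200:320],None,fx=3,fy=3,interpolation=cv2.INTER_CUBIC))
E
```

```text
t: 18.68
position: [0.5971, -0.0314, 0.2228]
tcp_rot: [[0.997, -0.08, 0.002], [-0.08, -0.997, -0.004], [0.003, 0.004, -1.0]]
force: [-0.6, 0.6, -0.6]
opening: 0.642
18.825 [ 0.59413813 -0.03012022  0.21680629] [-0.63690093  0.36307016 -0.43294277]
```

View pics/w17c.png

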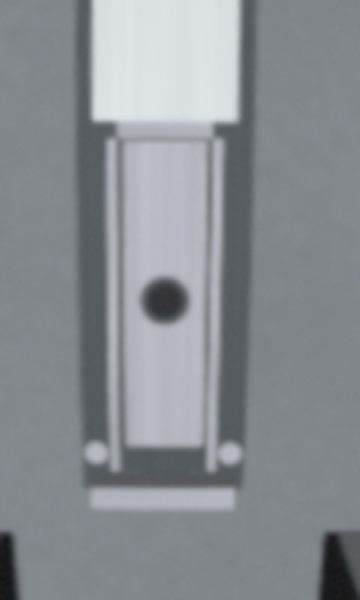

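View pics/s17c.png

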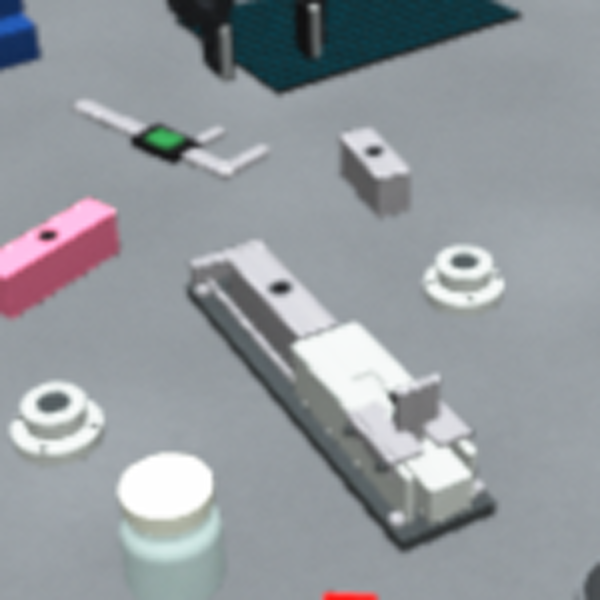

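The bar lies between the lips with its end at the pad. Last numeric checks: the gap, flatness, button height, and whether the other things moved.

Run:
```python
from h import *
q=np.load('pics/w17.npz'); d=q['d'];K=q['K'];T=q['T']
v,u=np.mgrid[:384,:512]; x=u-K[0,2];y=v-K[1,2];r=np.hypot(x,y)+1e-9;th=r/K[0,0]
ray=np.stack([np.tan(th)*x/r,np.tan(th)*y/r,np.ones_like(r)],-1)
X=(ray*d[...,None])@T[:3,:3].T+T[:3,3]
uy=np.array([.084,.9965]); ux=np.array([.9965,-.084]); O=np.array([.6037,.0325])
def near(c,rad):
    m=(np.linalg.norm(X[...,:2]-np.array(c),axis=-1)<rad)&(d>0); return X[m]
p=near((.6118,.144),.005); print('cap z',len(p),np.median(p[:,2]))
P=lambda a,b,z:wpix('w17',200+a/3,60+b/3,z)[:2]
fl,fr,bl,br=P(121,141,.052),P(208,141,.052),P(127,446,.052),P(202,446,.052)
print('bar corners',fl,fr,bl,br,'len',np.linalg.norm((fl+fr-bl-br)/2),'yaw',np.degrees(np.arctan2(*((fl+fr-bl-br)/2))),'bore',P(164,300,.052))
pad=P(165,137.5,.048); print('pad',pad,'gap mm',(pad-(fl+fr)/2)@uy*1000)
li=[(P(117,b,.018),P(c,b,.018)) for b,c in((200,212.5),(400,208))]
for a,b in li: print('lip mid',(a+b)/2, 'bar lateral off', ((fl+fr+bl+br)/4-(a+b)/2)@ux*1000)
m=X[(np.abs((X[...,:2]-np.array(P(164,300,.052)))@ux)<.012)&(np.abs((X[...,:2]-np.array(P(164,300,.052)))@uy)<.05)&(X[...,2]>.04)]
A=np.c_[(m[:,:2]-m[:,:2].mean(0)),np.ones(len(m))]; print('bar top plane',np.linalg.lstsq(A,m[:,2],rcond=None)[0])
a=cv2.imread('pics/top0.png');b=cv2.imread('pics/top17.png'); cv2.imwrite('pics/diff.png',cv2.addWeighted(a,.5,b,.5,0))
```

```text
cap z 28 0.07093426662103067
bar corners [0.58681528 0.03489939] [0.61688065 0.03249564] [ 0.57853371 -0.07885362] [ 0.60696778 -0.08113852] len 0.11405696428838369 yaw 4.574788354536186 bore [ 0.59711947 -0.02326042]
pad [0.60209763 0.03462134] gap mm 0.9415620954947777
lip mid [0.59994998 0.00863753] bar lateral off 0.028744289811207895
lip mid [ 0.59243001 -0.07372187] bar lateral off 0.6042062891961562
bar top plane [0.04765911 0.49371869 0.22878926]
```

View pics/diff.png

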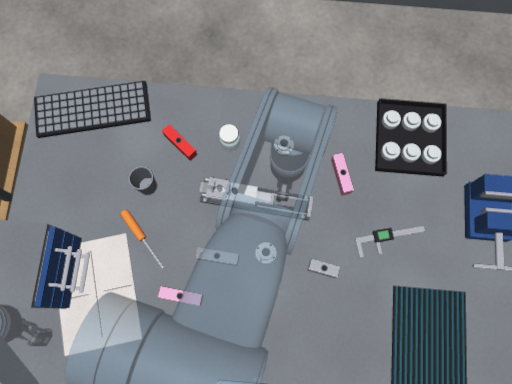

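The gap is about 1 mm, the bar is centred within 0.6 mm, and the cap is up at 0.071 m. The flatness fit picked up gripper points, so I'll redo it on the bar's top only and then hand in.

Run:
```python
from h import *
q=np.load('pics/w17.npz'); d=q['d'];K=q['K'];T=q['T']
v,u=np.mgrid[:384,:512]; x=u-K[0,2];y=v-K[1,2];r=np.hypot(x,y)+1e-9;th=r/K[0,0]
X=(np.stack([np.tan(th)*x/r,np.tan(th)*y/r,np.ones_like(r)],-1)*d[...,None])@T[:3,:3].T+T[:3,3]
s=X[110:206,244:265].reshape(-1,3); s=s[(s[:,2]>.047)&(s[:,2]<.057)]
A=np.c_[s[:,:2]-s[:,:2].mean(0),np.ones(len(s))]; c=np.linalg.lstsq(A,s[:,2],rcond=None)[0]; print(len(s),c)
o=ctrl.get_obs(); print(o['force'],o['t'])
if abs(c[2]-.052)<.003 and np.hypot(c[0],c[1])<.06: ctrl.close_job(); print('closed')
```

```text
2010 [3.35618140e-03 6.16324936e-06 5.13248803e-02]
[-0.63690093  0.36307016 -0.43294277] 18.825
the job is handed in; nothing more can be done
closed
```

The stop is reset to its second hole and the longer bar lies in the nest against the stop pad. I handed the job in at 18.8 s; no verdict is reported.

**Stop:** I pressed the button about 7.5 mm with 8.7 N and slid the tube until the plate held the button down. I then pushed only on the lug until the button popped up, about 43 mm along. The highest reading on the lug was about 16 N, against the 40 N limit.

**Bar:** I lowered the longer grey bar between the lips and slid it up to the pad. I felt about 6 N there, released it and lifted clear. Setting it down briefly pressed about 22 N on the nest floor.

| Last check | Measured | Required |
|---|---|---|
| Button cap height | 0.071 m | 0.072 m when fully up |
| Gap from bar end to pad | about 1 mm | within 4.5 mm |
| Offset across the nest | about 0.6 mm | within 6 mm |
| Bar in line with the nest | within about 0.5° | within 0.1 rad (5.7°) |
| Bar top height | 0.0513 m | 0.052 m |
| Bar tilt | about 0.003 rad | below 0.06 rad |

**Problems and doubts:**
- **Re-grip:** I levelled the tool the wrong way on the first grip, so I reopened, levelled and gripped again before lifting.
- **Flatness fit:** the first attempt picked up gripper points, so I repeated it on the bar's top alone. The tilt in the table is from the repeat.
- **Tube travel:** the first view put the second hole at about 41 mm; the button ended up nearer 43 mm, at the top of the allowed range.
- **Other items:** nothing in the first and last views looks moved. The arm partly hides flange_a and flange_b from above in the last one, but both look in place in the last scene view.

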